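# Wax the live edge of a hanging pantry shelf

### The arm

A 6-joint arm with a two-finger parallel gripper is mounted at the origin on the work surface. World frame = base frame: x ahead of the robot, y to its left, z up, the work surface at z = 0. Lengths are in m, angles in degrees, forces in N, time in s.
With the tool pointing down it reaches from about 0.375 to 0.9 m from the base axis. Payload 3.1 kg.
Tool frame: the origin (TCP) lies at the very end of the fingers, on their centre line; the grasp point (between the pads) lies 19 mm behind it (bot.tcp_to_grasp is the distance from the TCP to the grasp point, in m); z points along the fingers, y is the line along which they close (so a half turn about z gives the same grasp; the last joint's range is limited). The gripper opens to 87 mm and grips with 3 to 60 N. Pads are 19 mm wide; open, the fingers measure 117 mm over their backs; the gripper's body (75 mm by 190 mm) begins 51 mm behind the grasp point.
Start: joints at [-80.243, 30.224, 82.088, -0, 67.689, -10.227], TCP at [0.214, -0.587, 0.223] pointing down, gripper open.
Joint ranges: [-176.69, 176.69], [-43.24, 126.21], [12.49, 139.97], [-82, 262], [0, 151.66], [-163.58, 163.58]. Speed limits (degrees/s): [159.86, 159.86, 180, 180, 180, 180].

### API

Orientations are given as a 3x3 rotation matrix whose columns are the frame's x, y, z axes.
In Python, from rig import telemetry, capture, camera_info, job, bot gives the robot as it stands. The module is installed in compiled form; this text tells all that it offers.
- The arm moves only by the tool carry_out, never from a script. Its argument "deltas" is a list that holds one entry, the list of rows, each a list of 7 numbers: the shift along the tool's x, y, z scaled (see below), then the turn, a rotation vector about the tool's x, y, z scaled (see below), then the closure, from -1 (fully open) to 1 (shut). In form: [[[dx, dy, dz, ax, ay, az, claw], ...]]. A call has exactly 10 rows; each row is the pose to reach, as a shift and turn from the pose commanded when the call began, along the tool's axes at that moment, turning the shorter way round; what a row does not reach only later rows make up. The controller multiplies each number of a shift by 15 cm and each number of a turn by 360 degrees. A row lasts 1/12 s, in which the tool goes at most 41.7 mm and 7.16 degrees, less where a joint would pass 70% of its speed; a pose out of reach is approached as far as the arm can. A call with a number of a shift or a turn outside -1 to 1 is refused whole. A call with a gripper value outside its range is refused whole. The fingers move at their own pace and stop on an object; the grip force is fixed at half the most. Time passes only in rows, so rows that repeat a pose let the fingers close, or fill a call up. It gives the time, the measured TCP pose, the force, the opening and the grip force at its end, in the units of the state.
- telemetry.read_state(): the state, without advancing time (a new reading comes with each control period).
- capture(name): name is "scene" or "top" or "wrist"; returns the picture (420x560x3 uint8, red, green, blue); there is no depth.
- camera_info(name): a dict with "mtx" (3x3 intrinsics, pixels), "cam_to_world" (4x4, takes a point from camera to world coordinates); the wrist camera has in their place "T_tool_cam" (4x4, takes a point from camera to tool coordinates, whose origin is the TCP and whose axes are the flange's). Camera axes: x right, y down, z forward; pixel columns grow to the right and rows downward; lengths in m; the calibration is good to about 2 mm. A picture is of the moment at which its call begins: read the wrist's pose just before it. camera_info takes no time and is no camera call.
- job.hand_in(): hands the job in; it is judged then, once.
The state is a dict: "time_s": time; "joint_positions": joint angles; "qvel": joint speeds; "tau": joint torques, N m; "position": TCP position; "tcp_rot": TCP orientation; "force": force on the tool from outside, world axes, zero at the start; "moment": the same for the moment, N m; "opening": opening from 0.0 (shut) to 1.0 (fully open); "grasp_force": force on a finger pad.
Only numpy, scipy, OpenCV 4.12 (cv2) and the standard library are available. Lean on these libraries where they do the work, as an engineer would, in place of code of your own. Each camera call takes 0.05 s, during which the arm holds its last target. There are 200 camera calls.

### The job

Take the wax stick by its grip and rub the hanging shelf's rounded, uneven front edge with it in one slow pass from the left end to the right end (left and right as the robot sees them), taking ten to twelve seconds and pressing evenly with about 6 newtons all the way (not under 4, not over 8), although the loaded shelf swings back under the pressure. Then ease the shelf back until it hangs still by itself (never let it spring back or swing, or the jars on it would rattle), and stand the wax stick upright on the worktop again and let go of it. Touch the shelf only with the wax, and leave the jars, plates and bowl on the worktop where they are.

Things in the scene. Friction and masses are not known exactly. Their poses are not given: they have to be found in the camera images.
- wax_stick: The tool, standing loose on the worktop in front of the shelf: a round bar of hard yellow wax, 40 mm across and 62 mm tall, under a square dark wooden grip of 30 x 30 mm that runs from 60 to 120 mm above the foot; 0.11 kg. The wax is slippery (friction about 0.2). Origin at the centre of its underside, z up along the bar, x and y square to the faces of the grip.
- shelf: Hanging oak shelf, 500 mm long (y, to the robot's left), 230 mm deep, 30 mm thick. Origin inside the plank at mid-thickness, 200 mm above the worktop at rest; x away from the robot, z up. Two jars (up to 135 mm tall) and dark plates stand on it, 60 mm or more behind the front edge. At both ends, 225 mm from the origin, two 7 mm rods rise to the hanger; the front one starts 35 mm before it.
- edge_left (a point): Point on the foremost line of the front edge, mid-thickness, 200 mm left of the shelf's origin, near the edge's left end (moves with the shelf). The edge faces the robot, a half round of 15 mm radius. Its foremost line lies 110 to 152 mm before the origin, bowed and, as natural timber, wavy by up to 20 mm either way, sloping up to 0.4 rad; it can be rubbed 220 mm to either side.
- edge_right (a point): The same, 200 mm right of the shelf's origin. How the shelf swings: nominal mass 9 kg, centre of mass 617 mm below the arms, inertia about them 3.48 kg m2, damping 1.5 N m s/rad: period 1.6 s, dying away over 5 s. The load differs (mass 0.6 to 1.5 times nominal): a steady 1 N on the edge moves it back 8 mm nominally, really 5 to 14 mm.
- hanger: Two fixed steel posts, 18 mm thick, 370 mm left and right of the origin, each with a 160 mm arm inward at the top, 860 mm over the worktop. From the arms the shelf swings as one piece about their common line, which runs along y, 660 mm over the shelf's origin. Origin on the worktop below the middle of that line, x away from the robot.
- jam_jar: Loose jar of dark jam with a steel screw lid, 74 mm across, 95 mm tall, on the worktop to one side. Origin at the centre of its underside.
- nut_jar: Loose clip-top glass jar of walnuts, 100 mm across, 125 mm tall, on the worktop to one side. Origin at the centre of its underside.
- plate_stack: Stack of four dark stoneware plates, 190 mm across, 50 mm tall, on the worktop below the shelf. Origin at the centre of its underside.
- bowl: White bowl, 124 mm across, 55 mm tall, on the worktop below the shelf. Origin at the centre of its underside.
Not all that is in view belongs to the job. What is shaped like the wax_stick but blue or red is not meant.

How it is judged (in metres and radians):
On the way, in this order (a step that is already met when the one before it is completed fails the run):
1. the wax is pressed on the left end of the front edge with 4 to 8 N (contact force between wax_stick and shelf between 4 and 8 N and y of wax_stick in the frame of shelf above 0.15 m), for 0.3 s.
2. the wax travels along the edge between the two end parts (faster than 15 mm/s), with 4 to 8 N without a break for 5.5 s (contact force between wax_stick and shelf between 4 and 8 N and linear speed of wax_stick above 0.015 m/s and y of wax_stick in the frame of shelf between -0.145 and 0.145 m), for 5.5 s.
3. the wax has reached the right end of the edge, still pressed with 4 to 8 N (contact force between wax_stick and shelf between 4 and 8 N and y of wax_stick in the frame of shelf below -0.15 m), for 0.2 s.
At the end, for the whole second after the job is handed in: The wax stick stands upright (within 0.1 rad), still and released, on the worktop, clear of the shelf, and the shelf hangs at rest (level within 0.03 rad, slower than 0.06 rad/s) (height (world z) of wax_stick below 0.006 m and angle between wax_stick's own z axis and vertical below 0.1 rad and linear speed of wax_stick below 0.02 m/s and contact force between wax_stick and shelf below 0.1 N and contact force between the fingers and wax_stick below 0.1 N and angle between shelf's own z axis and vertical below 0.03 rad and angular speed of shelf below 0.06 rad/s); the robot touches nothing.
It fails at once if the shelf swings faster than 0.2 rad/s, so that the jars rattle about (angular speed of shelf above 0.2 rad/s).
It fails at once if the wax is pressed on the shelf with more than 12 N (contact force between wax_stick and shelf above 12 N).
It fails at once if the shelf is touched with the gripper or arm instead of the wax (contact force between any of the arm, the fingers and shelf above 1 N).
It fails at once if a jar, the plates or the bowl on the worktop are shifted by more than 20 mm (distance of any of jam_jar, nut_jar, plate_stack, bowl from where it was at the start of the episode above 0.02 m).
It also fails if it takes over 72 s, if anything falls off the work surface, if the arm or the gripper's body presses on something with over 40 N, if the wrist force passes 120 N, or if a joint passes its speed limit or range.

## Working session

There is one attempt and no reset: what is moved stays moved. The work goes in short steps, Python scripts to look and compute and a tool call to move; the robot and the scene stay as the last step left them, time stands still between calls to the robot, and variables do not carry over. Pictures are saved under pics/ and viewed, at most 10 in all, crops included, and the job is handed in when it is done.

Besides the shell and the picture viewer there is one more tool, called after ">>>" in YAML: its name, and indented under it one key for each argument. carry_out: Moves the arm, as the interface text tells. Its arguments: {"type":"object","properties":{"deltas":{"type":"array","items":{"type":"array","items":{"type":"array","items":{"type":"number"}}}}},"required":["deltas"]}

```bash
mkdir -p pics; python3 - <<'E'
from rig import telemetry,capture,camera_info
import cv2,numpy as np
np.set_printoptions(precision=4,suppress=True)
s=telemetry.read_state()
for k,v in s.items(): print(k,np.array(v).tolist())
for n in("scene","top","wrist"):
    cv2.imwrite(f"pics/{n}0.png",capture(n)[:,:,::-1]); print(n,{k:np.array(v) for k,v in camera_info(n).items()})
E
```

```text
time_s 0.0
joint_positions [-80.24160851680823, 30.277605988886926, 82.1550051463272, -0.0021667280975441374, 67.69013353789369, -10.227703408348813]
qvel [0.19597198018701117, -0.074475272501352, 0.024648689064706547, 0.0549488264820314, 0.08152290572770464, -0.00941151076994231]
tau [0.0003402610127523076, -44.00439262390137, -17.6590633392334, 0.0632942165248096, 0.05823844810947776, -0.0001871114045570721]
position [0.2135084046203994, -0.5866283253397637, 0.2215938939060218]
tcp_rot [[0.9397707471495675, 0.3418051853433048, -0.00039758567976933614], [0.3418052414668068, -0.9397684525033994, 0.002105370557350749], [0.0003459880945572791, -0.0021144625309855243, -0.9999977046675874]]
force [-0.024091668926281375, -0.9490591475353143, -0.598685070608195]
moment [-0.02464138891746565, 0.014586144672455304, 0.012445717018869719]
grasp_force 0.0
opening 1.00304872514423
scene {'mtx': array([[383.1072,   0.    , 283.5379],
       [  0.    , 383.1072, 204.3292],
       [  0.    ,   0.    ,   1.    ]]), 'cam_to_world': array([[-0.2232,  0.9189, -0.3253,  0.8923],
       [ 0.9747,  0.2071, -0.0838,  0.0782],
       [-0.0096, -0.3358, -0.9419,  1.2032],
       [ 0.    ,  0.    ,  0.    ,  1.    ]])}
top {'mtx': array([[463.993 ,   0.    , 275.6856],
       [  0.    , 463.993 , 213.5301],
       [  0.    ,   0.    ,   1.    ]]), 'cam_to_world': array([[-0.1152, -0.9729,  0.2003,  0.3042],
       [-0.9933,  0.1134, -0.0204,  0.0099],
       [-0.0029, -0.2013, -0.9795,  1.2643],
       [ 0.    ,  0.    ,  0.    ,  1.    ]])}
wrist {'mtx': array([[320.8949,   0.    , 280.0152],
       [  0.    , 320.8949, 210.2812],
       [  0.    ,   0.    ,   1.    ]]), 'T_tool_cam': array([[ 0.0002, -0.9629, -0.27  ,  0.0755],
       [ 1.    ,  0.0004, -0.0007, -0.0008],
       [ 0.0007, -0.27  ,  0.9629, -0.1619],
       [ 0.    ,  0.    ,  0.    ,  1.    ]])}
```

View pics/scene0.png

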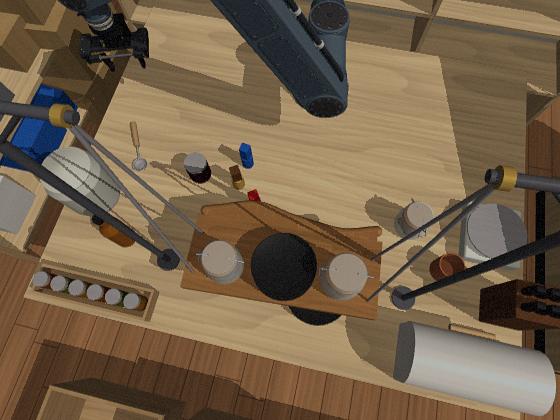

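View pics/top0.png

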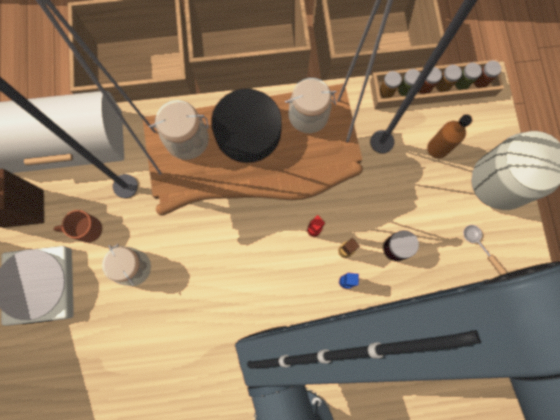

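Candidates in the top view: blue (349,281), dark brown over yellow (348,248), red (316,226). By the description it is the brown/yellow one (scene 237,177). I'll check it in one close crop, with the edge alongside.

```bash
python3 - <<'E'
import cv2,numpy as np
t=cv2.imread("pics/top0.png");s=cv2.imread("pics/scene0.png")
a=cv2.resize(t[205:305,290:420],None,fx=6,fy=6,interpolation=cv2.INTER_CUBIC)[:,:780]
cv2.imwrite("pics/c1.png",a)
b=cv2.resize(t[140:220,140:370],None,fx=3.4,fy=3.4,interpolation=cv2.INTER_CUBIC)
c=cv2.resize(s[190:270,170:390],None,fx=3.555,fy=3.555,interpolation=cv2.INTER_CUBIC)
print(b.shape,c.shape)
c=cv2.resize(c,(b.shape[1],int(c.shape[0])))
cv2.imwrite("pics/c2.png",np.vstack([b,c]))
E
```

```text
(272, 782, 3) (284, 782, 3)
```

View pics/c1.png

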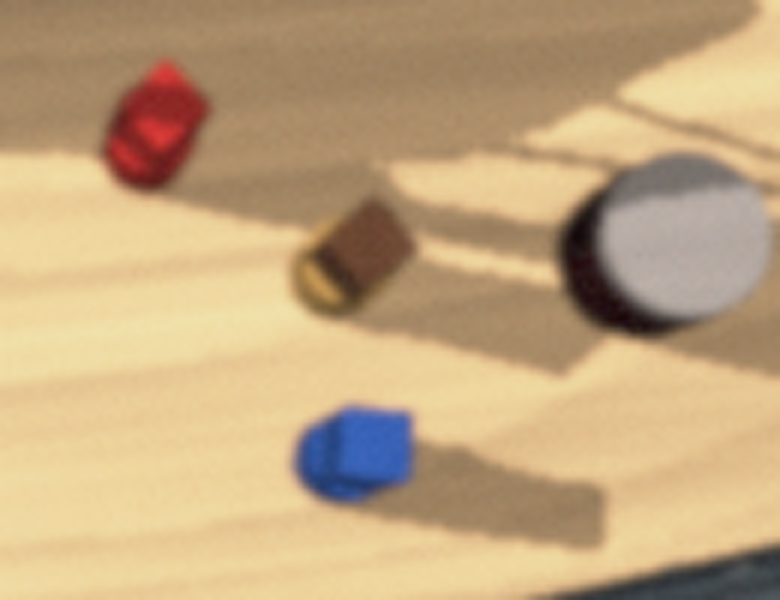

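View pics/c2.png

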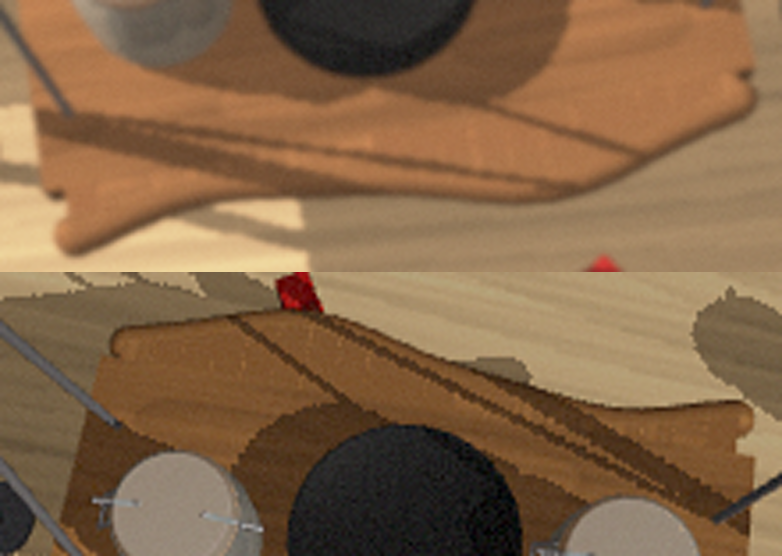

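The crop shows three sticks: red at top-view px (316,226), brown grip over yellow wax at (348,249), which is the target, and blue at (349,281). The second picture shows the edge running wavily from (160,212) to (361,172). Next I'll compute positions.

```bash
cat > h.py <<'E'
import numpy as np,cv2
from rig import telemetry,capture,camera_info
np.set_printoptions(precision=4,suppress=True)
def pose():
    s=telemetry.read_state(); T=np.eye(4); T[:3,:3]=s["tcp_rot"]; T[:3,3]=s["position"]; return T
def cam(n,T=None):
    c=camera_info(n)
    return np.array(c["mtx"]),(np.array(c["cam_to_world"]) if n!="wrist" else (pose() if T is None else T)@np.array(c["T_tool_cam"]))
def ray(n,uv,T=None):
    K,M=cam(n,T); d=M[:3,:3]@np.linalg.solve(K,[uv[0],uv[1],1.]); return M[:3,3],d/np.linalg.norm(d)
def plane(n,uv,z,T=None):
    o,d=ray(n,uv,T); return o+d*(z-o[2])/d[2]
def tri(rays):
    A=0;b=0
    for o,d in rays:
        P=np.eye(3)-np.outer(d,d); A=A+P; b=b+P@o
    p=np.linalg.solve(A,b); return p,[np.linalg.norm((np.eye(3)-np.outer(d,d))@(p-o)) for o,d in rays]
E
python3 - <<'E'
from h import *
print("wax",plane("top",(345.8,250.8),.04),"grip top",plane("top",(352.5,243),.12))
print("scene grip top",plane("scene",(235,172),.12))
print("blue",plane("top",(349,281),.1),"red",plane("top",(316,226),.1),"jam",plane("top",(402,246),.095))
tp=[(62,245),(80,252),(110,237),(150,214),(200,199),(250,194),(300,193),(350,193),(400,195),(450,198),(500,201),(540,202),(580,196),(620,178),(660,157),(700,134),(740,115),(755,95)]
for u,v in tp:
    p=plane("top",(140+u/3.4,140+v/3.4),.2); o,d=ray("top",(140+u/3.4,140+v/3.4)); c=abs(d[2])/np.hypot(d[0],d[2]); p[0]+=.015*(1/c-1); print(p[:2],round(c,3))
print("scene edge (fx 3.555)")
for u,v in [(115,330),(180,320),(240,313),(300,309),(360,330),(430,357),(500,373),(570,397),(630,408),(690,405),(745,402)]:
    uv=(170+u/3.555,190+(v-272)/3.555); p=plane("scene",uv,.2); o,d=ray("scene",uv); print(p[:2], -d[0]/d[2])
# rod feet, posts
print("rods front top-view", plane("top",(140+68/3.4,140+115/3.4),.215),plane("top",(348,138),.215))
print("posts", plane("top",(125,187),0),plane("top",(382,142),0))
E
```

```text
wax [ 0.433  -0.1884  0.04  ] grip top [ 0.4419 -0.1948  0.12  ]
scene grip top [ 0.4476 -0.1886  0.12  ]
blue [ 0.3511 -0.1757  0.1   ] red [ 0.4982 -0.1126  0.1   ] jam [ 0.4229 -0.3227  0.095 ]
[0.5577 0.2609] 0.973
[0.5513 0.2489] 0.974
[0.5595 0.2276] 0.973
[0.5726 0.199 ] 0.97
[0.5792 0.1637] 0.968
[0.5788 0.1289] 0.968
[0.5755 0.0943] 0.969
[0.5714 0.0599] 0.97
[0.566  0.0255] 0.971
[ 0.5598 -0.0087] 0.972
[ 0.5536 -0.0429] 0.974
[ 0.5497 -0.0703] 0.974
[ 0.5507 -0.0984] 0.974
[ 0.5603 -0.1277] 0.972
[ 0.5721 -0.1574] 0.97
[ 0.5853 -0.1875] 0.967
[ 0.5958 -0.2173] 0.965
[ 0.609 -0.23 ] 0.961
scene edge (fx 3.555)
[ 0.6012 -0.23  ] -0.2902212946585445
[ 0.582  -0.1826] -0.30935857080752976
[ 0.566  -0.1382] -0.32530060974109676
[ 0.5524 -0.093 ] -0.3388592359339119
[ 0.559  -0.0429] -0.33225042788404124
[0.5687 0.0152] -0.3226535162401795
[0.5695 0.0707] -0.32186154223171787
[0.5765 0.1268] -0.3148034131462892
[0.5751 0.1731] -0.3162795015875864
[0.5626 0.2173] -0.32868058044386617
[0.551  0.2578] -0.3402521329209265
rods front top-view [0.645  0.2473 0.215 ] [ 0.6817 -0.2046  0.215 ]
posts [0.6878 0.3965 0.    ] [ 0.7357 -0.3437  0.    ]
```

The edge positions from the two views agree to 2-3 mm, and the stick is at about (0.44,-0.19). Moving above it now.

>>> carry_out:
  deltas:
    - [[0.06,-0.05,0,0,0,0,-0.38],[0.16,-0.135,0,0,0,0,-0.38],[0.28,-0.24,0,0,0,0,-0.38],[0.4,-0.34,0,0,0,0,-0.38],[0.52,-0.44,0,0,0,0,-0.38],[0.64,-0.54,0,0,0,0,-0.38],[0.76,-0.645,0,0,0,0,-0.38],[0.86,-0.73,0,0,0,0,-0.38],[0.94,-0.8,0,0,0,0,-0.38],[1,-0.85,0,0,0,0,-0.38]]

```text
time_s: 0.98
position: [0.3117, -0.4139, 0.2225]
tcp_rot: [[0.939, 0.343, -0.0], [0.343, -0.939, 0.001], [0.0, -0.001, -1.0]]
force: [-0.2, -0.3, 0.1]
opening: 0.691
grasp_force: 0.0
```

>>> carry_out:
  deltas:
    - [[0.06,-0.05,0,0,0,0,-0.38],[0.16,-0.135,0,0,0,0,-0.38],[0.28,-0.24,0,0,0,0,-0.38],[0.4,-0.34,0,0,0,0,-0.38],[0.52,-0.44,0,0,0,0,-0.38],[0.64,-0.54,0,0,0,0,-0.38],[0.76,-0.645,0,0,0,0,-0.38],[0.86,-0.73,0,0,0,0,-0.38],[0.94,-0.8,0,0,0,0,-0.38],[1,-0.85,0,0,0,0,-0.38]]

```text
time_s: 1.82
position: [0.409, -0.2439, 0.2226]
tcp_rot: [[0.94, 0.342, 0.0], [0.342, -0.94, 0.0], [0.0, 0.0, -1.0]]
force: [0.0, -0.2, 1.0]
opening: 0.686
grasp_force: 0.0
```

>>> carry_out:
  deltas:
    - [[0.04,-0.03,0,0,0,-0.012,-0.38],[0.08,-0.06,0,0,0,-0.025,-0.38],[0.12,-0.1,0,0,0,-0.04,-0.38],[0.16,-0.13,0,0,0,-0.055,-0.38],[0.2,-0.165,0,0,0,-0.07,-0.38],[0.24,-0.2,0,0,0,-0.085,-0.38],[0.28,-0.23,0,0,0,-0.1,-0.38],[0.32,-0.265,0,0,0,-0.111,-0.38],[0.32,-0.265,0,0,0,-0.111,-0.38],[0.32,-0.265,0,0,0,-0.111,-0.38]]

```text
time_s: 2.65
position: [0.4401, -0.1916, 0.2225]
tcp_rot: [[0.502, 0.865, 0.0], [0.865, -0.502, -0.001], [-0.0, 0.0, -1.0]]
force: [0.0, 0.5, -0.6]
opening: 0.686
grasp_force: 0.0
```

```bash
python3 - <<'E'
from h import *
T=pose(); im=capture("wrist"); np.save("w1.npy",T); cv2.imwrite("pics/w1.png",cv2.resize(im[:,:,::-1],None,fx=1.4,fy=1.4,interpolation=cv2.INTER_CUBIC))
print(T,telemetry.read_state()["joint_positions"],telemetry.read_state()["time_s"])
E
```

```text
[[ 0.502   0.8649  0.      0.4401]
 [ 0.8649 -0.502  -0.0005 -0.1916]
 [-0.0004  0.0003 -1.      0.2225]
 [ 0.      0.      0.      1.    ]] [-36.9086  19.0994 102.3745  -0.0233  58.5053  -6.7423] 2.7
```

View pics/w1.png

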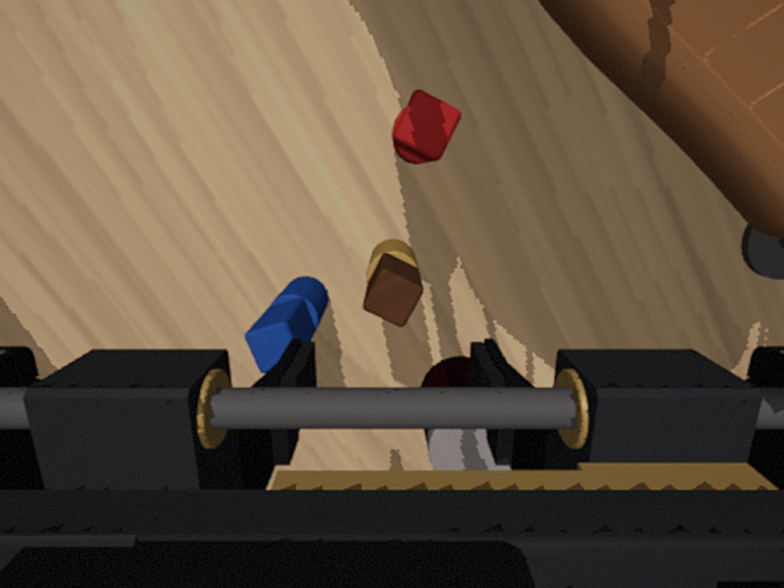

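Wrist view: the stick's brown top is at (393,290) in the enlarged picture. Red is at (427,125), blue at (285,325). I'll enlarge it to read the top corners.

```bash
python3 - <<'E'
import cv2
a=cv2.imread("pics/w1.png"); a=cv2.resize(a,(560,420),interpolation=cv2.INTER_AREA)
c=a[165:240,250:315].astype(float)*1.5
t=cv2.imread("pics/top0.png")[228:262,332:366].astype(float)*1.5
import numpy as np
f=lambda m,k:cv2.resize(np.clip(m,0,255).astype('uint8'),None,fx=k,fy=k,interpolation=cv2.INTER_CUBIC)
A=f(c,6);B=f(t,12);B=cv2.copyMakeBorder(B,0,450-B.shape[0],0,0,0)
cv2.imwrite("pics/c3.png",np.hstack([A,B])); print(A.shape,B.shape)
E
```

```text
(450, 390, 3) (450, 408, 3)
```

View pics/c3.png

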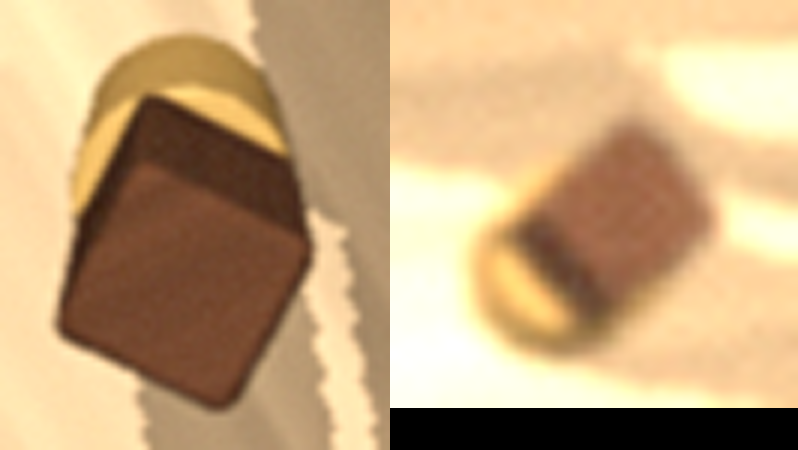

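```bash
python3 - <<'E'
from h import *
T=np.load("w1.npy")
W=np.array([(142,160),(312,245),(222,410),(60,328)])/6+[250,165]
t=np.array([(240,122),(325,215),(215,310),(135,222)])/12+[332,228]
print(tri([ray("wrist",W.mean(0),T),ray("top",t.mean(0)),ray("scene",(235.5,171.5))]), tri([ray("wrist",W.mean(0),T),ray("top",t.mean(0))]))
for z in (.12,):
    P=np.array([plane("wrist",w,z,T) for w in W]); print(P,P.mean(0))
    for i in range(4):
        d=P[(i+1)%4]-P[i]; print(np.linalg.norm(d),np.degrees(np.arctan2(d[1],d[0])))
E
```

```text
(array([ 0.4374, -0.1945,  0.1001]), [np.float64(0.0029289049379782367), np.float64(0.0009543368798518009), np.float64(0.002022305329213449)]) (array([ 0.4374, -0.1954,  0.1008]), [np.float64(0.0019279485288303492), np.float64(0.001927948528830515)])
[[ 0.4447 -0.1736  0.12  ]
 [ 0.4594 -0.1964  0.12  ]
 [ 0.436  -0.2115  0.12  ]
 [ 0.422  -0.189   0.12  ]] [ 0.4405 -0.1926  0.12  ]
0.027065152128534584 -57.24789496333924
0.02787934123247555 -147.08500118912295
0.026503234587657912 121.744138759281
0.027420592599254667 34.10055363741384
```

>>> carry_out:
  deltas:
    - [[-0.06,0,0,0,0,0,-0.38],[-0.14,0,0,0,0,0,-0.38],[-0.24,0,0,0,0,0,-0.38],[-0.34,0,0,0,0,0,-0.38],[-0.44,0,0,0,0,0,-0.38],[-0.5,0,0,0,0,0,-0.38],[-0.53,0,0,0,0,0,-0.38],[-0.53,0,0,0,0,0,-0.38],[-0.53,0,0,0,0,0,-0.38],[-0.53,0,0,0,0,0,-0.38]]

```text
time_s: 3.53
position: [0.4002, -0.2598, 0.2225]
tcp_rot: [[0.501, 0.866, -0.0], [0.866, -0.501, 0.0], [0.0, -0.0, -1.0]]
force: [0.3, 0.2, 0.7]
opening: 0.686
grasp_force: 0.0
```

```bash
python3 - <<'E'
from h import *
T=pose(); im=capture("wrist")[:,:,::-1]; np.save("w2.npy",T); print(T)
K,M=cam("wrist",T); p=np.linalg.inv(M)@[.44,-.1926,.11,1]; u=(K@p[:3])[:2]/p[2]; print(u)
x,y=int(u[0])-50,int(u[1])-50; print(x,y)
c=np.clip(im[y:y+100,x:x+100].astype(float)*1.5,0,255).astype('uint8')
cv2.imwrite("pics/c4.png",cv2.resize(c,None,fx=6,fy=6,interpolation=cv2.INTER_CUBIC))
E
```

```text
[[ 0.5008  0.8656 -0.      0.4002]
 [ 0.8656 -0.5008  0.0004 -0.2598]
 [ 0.0003 -0.0002 -1.      0.2225]
 [ 0.      0.      0.      1.    ]]
[280.6871 117.3501]
230 67
```

View pics/c4.png

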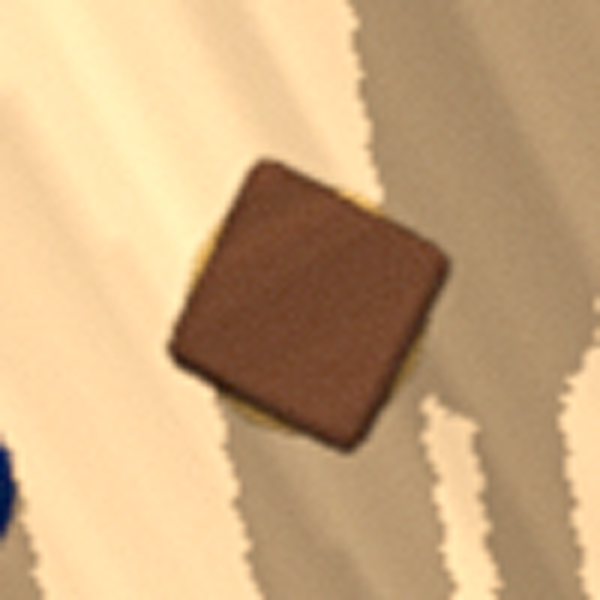

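```bash
python3 - <<'E'
from h import *
T=np.load("w1.npy");T2=np.load("w2.npy")
W=np.array([(142,160),(312,245),(222,410),(60,328)])/6+[250,165]
V=np.array([(262,157),(450,262),(350,452),(170,350)])/6+[230,67]
print(tri([ray("wrist",W.mean(0),T),ray("wrist",V.mean(0),T2)]))
P=np.array([tri([ray("wrist",W[i],T),ray("wrist",V[i],T2)])[0] for i in range(4)]);print(P)
for i in range(4):
    d=P[(i+1)%4]-P[i]; print(np.linalg.norm(d),np.degrees(np.arctan2(d[1],d[0])))
c=P.mean(0); R=T2[:3,:3]
print("shift", R.T@(np.array([c[0],c[1],.2225])-T2[:3,3])/.15)
E
```

```text
(array([ 0.4402, -0.1933,  0.1169]), [np.float64(3.6779512299553564e-06), np.float64(3.6779512298754892e-06)])
[[ 0.4443 -0.1741  0.1171]
 [ 0.4592 -0.1978  0.1151]
 [ 0.4355 -0.2128  0.1164]
 [ 0.4216 -0.1891  0.119 ]]
0.028061111117152135 -57.871574162990505
0.02808391591437293 -147.84292848089186
0.02750489681686162 120.43363752970133
0.027309850554113144 33.44243400457548
shift [0.5163 0.0094 0.0003]
```

>>> carry_out:
  deltas:
    - [[0.04,0,0,0,0,0.008,-0.38],[0.11,0,0,0,0,0.02,-0.38],[0.2,0.005,0,0,0,0.033,-0.38],[0.29,0.005,0,0,0,0.047,-0.38],[0.38,0.007,0,0,0,0.06,-0.38],[0.45,0.009,0,0,0,0.07,-0.38],[0.5,0.009,0,0,0,0.078,-0.38],[0.517,0.009,0,0,0,0.078,-0.38],[0.517,0.009,0,0,0,0.078,-0.38],[0.517,0.009,0,0,0,0.078,-0.38]]

```text
time_s: 4.42
position: [0.4402, -0.1935, 0.2225]
tcp_rot: [[0.848, 0.53, -0.0], [0.53, -0.848, -0.0], [-0.0, 0.0, -1.0]]
force: [-0.5, -0.9, 0.1]
opening: 0.686
grasp_force: 0.0
```

>>> carry_out:
  deltas:
    - [[0,0,0.06,0,0,0,-0.38],[0,0,0.16,0,0,0,-0.38],[0,0,0.28,0,0,0,-0.38],[0,0,0.42,0,0,0,-0.38],[0,0,0.56,0,0,0,-0.38],[0,0,0.7,0,0,0,-0.38],[0,0,0.82,0,0,0,-0.38],[0,0,0.91,0,0,0,-0.38],[0,0,0.963,0,0,0,-0.38],[0,0,0.963,0,0,0,-0.38]]

```text
time_s: 5.25
position: [0.4389, -0.1935, 0.0762]
tcp_rot: [[0.85, 0.527, -0.003], [0.528, -0.85, 0.002], [-0.001, -0.004, -1.0]]
force: [0.4, 0.4, -0.2]
opening: 0.692
grasp_force: 0.0
```

>>> carry_out:
  deltas:
    - [[0,0,0,0,0,0,1],[0,0,0,0,0,0,1],[0,0,0,0,0,0,1],[0,0,0,0,0,0,1],[0,0,0,0,0,0,1],[0,0,0,0,0,0,1],[0,0,0,0,0,0,1],[0,0,0,0,0,0,1],[0,0,0,0,0,0,1],[0,0,0,0,0,0,1]]

```text
time_s: 6.08
position: [0.4404, -0.1939, 0.0786]
tcp_rot: [[0.849, 0.528, 0.001], [0.528, -0.849, -0.001], [0.0, 0.001, -1.0]]
force: [-0.1, 1.2, 6.9]
opening: 0.345
grasp_force: 29.9
```

Gripped: opening is 30 mm at 30 N, and the top measured at z≈0.117. Now planning the travel and the rubbing path.

```bash
cat >> h.py <<'E'
from scipy.spatial.transform import Rotation as Ro
from scipy.interpolate import PchipInterpolator,UnivariateSpline
PHI=np.radians(25)
RUB=np.column_stack([(0,1,0),(np.cos(PHI),0,np.sin(PHI)),(np.sin(PHI),0,-np.cos(PHI))])
def rows(p0,R0,pts,Rs,claw=1):
    out=[]
    for p,R in zip(pts,Rs):
        d=R0.T@(np.array(p)-p0)/.15; r=Ro.from_matrix(R0.T@R).as_rotvec()/(2*np.pi)
        out.append([float(round(v,3)) for v in [*d,*r]]+[claw])
    print("[["+str(out).replace("0.0,","0,")[1:-1]+"]]"); 
def smooth(n=10): t=np.arange(1,n+1)/n; return t*t*(3-2*t)
def move(p0,R0,p1,R1,claw=1,n=10):
    a=np.r_[smooth(n),np.ones(10-n)]; rv=Ro.from_matrix(R0.T@R1).as_rotvec()
    p0=np.array(p0);p1=np.array(p1)
    rows(p0,R0,[p0+k*(p1-p0) for k in a],[R0@Ro.from_rotvec(k*rv).as_matrix() for k in a],claw)
# edge (y,x): mean of two views
TOP=np.array([[.5513,.2489],[.5595,.2276],[.5726,.199],[.5792,.1637],[.5788,.1289],[.5755,.0943],[.5714,.0599],[.566,.0255],[.5598,-.0087],[.5536,-.0429],[.5497,-.0703],[.5507,-.0984],[.5603,-.1277],[.5721,-.1574],[.5853,-.1875],[.5958,-.2173]])
o=np.argsort(TOP[:,1]); edge=PchipInterpolator(TOP[o,1],TOP[o,0],extrapolate=True)
def wax(y,R=.02):  # x of TCP at first touch when wax centre is at world y
    q=np.linspace(-R,R,81); return float(np.min(edge(y+q)-np.sqrt(R*R-q*q)))+R-.0366
E
python3 - <<'E'
from h import *
for y in np.arange(.22,-.21,-.02): print(round(y,2),round(wax(y),4),round(float(edge(y)),4),end=' | ')
print()
c,s=np.cos(np.radians(32)),np.sin(np.radians(32))
R0=np.array([[.849,.5285,0],[.5285,-.849,0],[0,0,-1.]]); U,_,Vt=np.linalg.svd(R0);R0=U@Vt
p=np.array([.4402,-.1936,.228])
q=[.425,-.09,.245]; Rm=R0@Ro.from_rotvec(.75*Ro.from_matrix(R0.T@RUB).as_rotvec()).as_matrix()
print(np.degrees(np.linalg.norm(Ro.from_matrix(R0.T@RUB).as_rotvec())))
move(p,R0,q,Rm)
E
```

```text
0.22 0.5244 0.5631 | 0.2 0.5343 0.5723 | 0.18 0.5403 0.5774 | 0.16 0.5426 0.5792 | 0.14 0.5424 0.579 | 0.12 0.5417 0.5783 | 0.1 0.5394 0.5761 | 0.08 0.5372 0.5739 | 0.06 0.5346 0.5714 | 0.04 0.5315 0.5684 | 0.02 0.5281 0.5651 | 0.0 0.5245 0.5614 | -0.02 0.5207 0.5577 | -0.04 0.5172 0.5541 | -0.06 0.5138 0.5506 | -0.08 0.5132 0.5498 | -0.1 0.5142 0.5508 | -0.12 0.5191 0.5573 | -0.14 0.5269 0.565 | -0.16 0.5349 0.5732 | -0.18 0.5437 0.5822 | -0.2 0.5521 0.59 | 
62.81486206088799
[[[0.008, -0.018, -0.003, -0.001, 0.001, -0.003, 1], [0.029, -0.067, -0.012, -0.005, 0.003, -0.012, 1], [0.06, -0.138, -0.024, -0.01, 0.006, -0.026, 1], [0.098, -0.225, -0.04, -0.017, 0.009, -0.042, 1], [0.139, -0.32, -0.057, -0.024, 0.013, -0.06, 1], [0.181, -0.415, -0.073, -0.031, 0.017, -0.077, 1], [0.219, -0.502, -0.089, -0.037, 0.021, -0.093, 1], [0.25, -0.573, -0.102, -0.043, 0.024, -0.107, 1], [0.271, -0.622, -0.11, -0.046, 0.026, -0.116, 1], [0.279, -0.64, -0.113, -0.048, 0.026, -0.119, 1]]]
```

>>> carry_out:
  deltas:
    - [[0,0,-0.03,0,0,0,1],[0,0,-0.1,0,0,0,1],[0,0,-0.22,0,0,0,1],[0,0,-0.36,0,0,0,1],[0,0,-0.5,0,0,0,1],[0,0,-0.64,0,0,0,1],[0,0,-0.78,0,0,0,1],[0,0,-0.9,0,0,0,1],[0,0,-0.97,0,0,0,1],[0,0,-1,0,0,0,1]]

```text
time_s: 6.92
position: [0.4406, -0.1941, 0.2297]
tcp_rot: [[0.849, 0.528, 0.002], [0.528, -0.849, -0.002], [0.001, 0.003, -1.0]]
force: [-0.1, 0.4, -1.1]
opening: 0.346
grasp_force: 29.9
```

>>> carry_out:
  deltas:
    - [[0.01,-0.02,-0.003,-0.001,0.001,-0.003,1],[0.03,-0.07,-0.012,-0.005,0.003,-0.012,1],[0.06,-0.14,-0.024,-0.01,0.006,-0.026,1],[0.1,-0.225,-0.04,-0.017,0.009,-0.042,1],[0.14,-0.32,-0.057,-0.024,0.013,-0.06,1],[0.18,-0.415,-0.073,-0.031,0.017,-0.077,1],[0.22,-0.5,-0.09,-0.037,0.021,-0.093,1],[0.25,-0.57,-0.1,-0.043,0.024,-0.107,1],[0.27,-0.62,-0.11,-0.046,0.026,-0.116,1],[0.28,-0.64,-0.113,-0.048,0.026,-0.119,1]]

```text
time_s: 7.75
position: [0.4226, -0.088, 0.2436]
tcp_rot: [[0.248, 0.913, 0.323], [0.968, -0.247, -0.044], [0.04, 0.323, -0.946]]
force: [-0.4, -0.0, -0.9]
opening: 0.343
grasp_force: 29.9
```

```bash
python3 - <<'E'
from h import *
T=pose(); print(T)
R0=T[:3,:3];p=T[:3,3]
move(p,R0,[.425,.04,.235],RUB)
move([.425,.04,.235],RUB,[.45,.18,.226],RUB)
move([.45,.18,.226],RUB,[.515,.21,.224],RUB)
E
```

```text
[[ 0.248   0.9135  0.3226  0.4226]
 [ 0.9679 -0.2474 -0.0435 -0.088 ]
 [ 0.0401  0.323  -0.9456  0.2436]
 [ 0.      0.      0.      1.    ]]
[[[0.023, -0.006, 0.001, -0, 0, -0.001, 1], [0.086, -0.022, 0.002, -0.002, 0.001, -0.004, 1], [0.179, -0.046, 0.005, -0.003, 0.002, -0.009, 1], [0.291, -0.076, 0.008, -0.006, 0.003, -0.014, 1], [0.414, -0.108, 0.011, -0.008, 0.005, -0.02, 1], [0.536, -0.139, 0.014, -0.01, 0.006, -0.026, 1], [0.649, -0.169, 0.017, -0.013, 0.007, -0.031, 1], [0.742, -0.193, 0.02, -0.014, 0.008, -0.035, 1], [0.804, -0.209, 0.021, -0.016, 0.009, -0.038, 1], [0.828, -0.215, 0.022, -0.016, 0.009, -0.039, 1]]]
[[[0.026, 0.004, 0.003, 0, 0, 0, 1], [0.097, 0.013, 0.013, 0, 0, 0, 1], [0.202, 0.027, 0.027, 0, 0, 0, 1], [0.329, 0.044, 0.044, 0, 0, 0, 1], [0.467, 0.063, 0.062, 0, 0, 0, 1], [0.605, 0.081, 0.081, 0, 0, 0, 1], [0.732, 0.099, 0.098, 0, 0, 0, 1], [0.836, 0.113, 0.112, 0, 0, 0, 1], [0.907, 0.122, 0.121, 0, 0, 0, 1], [0.933, 0.126, 0.125, 0, 0, 0, 1]]]
[[[0.006, 0.011, 0.005, 0, 0, 0, 1], [0.021, 0.04, 0.02, 0, 0, 0, 1], [0.043, 0.084, 0.042, 0, 0, 0, 1], [0.07, 0.136, 0.069, 0, 0, 0, 1], [0.1, 0.194, 0.098, 0, 0, 0, 1], [0.13, 0.251, 0.127, 0, 0, 0, 1], [0.157, 0.303, 0.153, 0, 0, 0, 1], [0.179, 0.347, 0.175, 0, 0, 0, 1], [0.194, 0.376, 0.19, 0, 0, 0, 1], [0.2, 0.387, 0.195, 0, 0, 0, 1]]]
```

>>> carry_out:
  deltas:
    - [[0.023,-0.006,0.001,0,0,-0.001,1],[0.086,-0.022,0.002,-0.002,0.001,-0.004,1],[0.18,-0.046,0.005,-0.003,0.002,-0.009,1],[0.29,-0.076,0.008,-0.006,0.003,-0.014,1],[0.414,-0.108,0.011,-0.008,0.005,-0.02,1],[0.536,-0.139,0.014,-0.01,0.006,-0.026,1],[0.65,-0.169,0.017,-0.013,0.007,-0.031,1],[0.742,-0.193,0.02,-0.014,0.008,-0.035,1],[0.804,-0.209,0.021,-0.016,0.009,-0.038,1],[0.828,-0.215,0.022,-0.016,0.009,-0.039,1]]

```text
time_s: 8.58
position: [0.4271, 0.0394, 0.2356]
tcp_rot: [[0.003, 0.906, 0.424], [1.0, -0.002, -0.001], [-0.0, 0.424, -0.906]]
force: [-0.4, 0.3, -1.0]
opening: 0.343
grasp_force: 29.9
```

>>> carry_out:
  deltas:
    - [[0.026,0.004,0.003,0,0,0,1],[0.097,0.013,0.013,0,0,0,1],[0.2,0.027,0.027,0,0,0,1],[0.33,0.044,0.044,0,0,0,1],[0.467,0.063,0.062,0,0,0,1],[0.605,0.081,0.081,0,0,0,1],[0.732,0.099,0.098,0,0,0,1],[0.836,0.113,0.112,0,0,0,1],[0.907,0.122,0.121,0,0,0,1],[0.933,0.126,0.125,0,0,0,1]]

```text
time_s: 9.42
position: [0.4549, 0.179, 0.2273]
tcp_rot: [[0.004, 0.905, 0.426], [1.0, -0.004, -0.002], [-0.0, 0.426, -0.905]]
force: [-0.2, -0.2, -1.0]
opening: 0.337
grasp_force: 29.9
```

>>> carry_out:
  deltas:
    - [[0.006,0.011,0.005,0,0,0,1],[0.02,0.04,0.02,0,0,0,1],[0.043,0.08,0.04,0,0,0,1],[0.07,0.13,0.065,0,0,0,1],[0.1,0.18,0.09,0,0,0,1],[0.13,0.23,0.115,0,0,0,1],[0.157,0.28,0.14,0,0,0,1],[0.179,0.31,0.155,0,0,0,1],[0.194,0.33,0.165,0,0,0,1],[0.2,0.33,0.165,0,0,0,1]]

```text
time_s: 10.25
position: [0.51, 0.2079, 0.2258]
tcp_rot: [[0.005, 0.905, 0.425], [1.0, -0.004, -0.003], [-0.001, 0.425, -0.905]]
force: [-0.1, -0.1, -0.4]
opening: 0.341
grasp_force: 29.9
```

```bash
python3 - <<'E'
from h import *
s=telemetry.read_state();print(np.array(s["joint_positions"]),np.array(s["force"]),s["time_s"])
T=pose(); im=capture("wrist")[:,:,::-1]; sc=capture("scene")[:,:,::-1]; print(T)
cv2.imwrite("pics/c5.png",np.hstack([cv2.resize(im,(400,300)),cv2.resize(sc[150:330,170:410],(400,300))]))
E
```

```text
[ 13.9455  17.9512 110.1139 -12.9109  28.0694  24.3352] [-0.0504 -0.0979 -0.4055] 10.25
[[ 0.0048  0.9051  0.4251  0.51  ]
 [ 1.     -0.004  -0.0028  0.2079]
 [-0.0008  0.4251 -0.9051  0.2258]
 [ 0.      0.      0.      1.    ]]
```

View pics/c5.png

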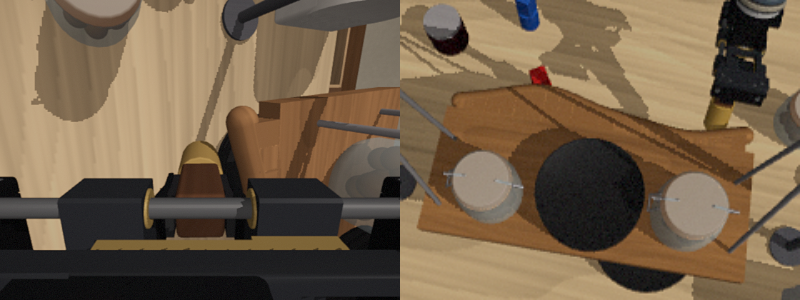

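The left picture shows the wax at the edge's left end, just short of contact. The scene crop (720,115) confirms it. Next comes a slow touch.

>>> carry_out:
  deltas:
    - [[0,0.015,0.007,0,0,0,1],[0,0.03,0.014,0,0,0,1],[0,0.045,0.021,0,0,0,1],[0,0.06,0.028,0,0,0,1],[0,0.075,0.035,0,0,0,1],[0,0.09,0.042,0,0,0,1],[0,0.105,0.049,0,0,0,1],[0,0.12,0.056,0,0,0,1],[0,0.135,0.063,0,0,0,1],[0,0.15,0.07,0,0,0,1]]

```text
time_s: 11.18
position: [0.5326, 0.207, 0.2246]
tcp_rot: [[0.005, 0.907, 0.421], [1.0, -0.004, -0.004], [-0.002, 0.421, -0.907]]
force: [-1.7, -2.4, -2.8]
opening: 0.342
grasp_force: 29.9
```

>>> carry_out:
  deltas:
    - [[0,0.015,0.007,0,0,0,1],[0,0.03,0.014,0,0,0,1],[0,0.045,0.021,0,0,0,1],[0,0.06,0.028,0,0,0,1],[0,0.075,0.035,0,0,0,1],[0,0.09,0.042,0,0,0,1],[0,0.1,0.047,0,0,0,1],[0,0.11,0.051,0,0,0,1],[0,0.115,0.054,0,0,0,1],[0,0.12,0.056,0,0,0,1]]

```text
time_s: 12.02
position: [0.5528, 0.2069, 0.225]
tcp_rot: [[0.005, 0.907, 0.422], [1.0, -0.004, -0.004], [-0.002, 0.422, -0.907]]
force: [-4.8, -1.3, -5.9]
opening: 0.341
grasp_force: 29.9
```

>>> carry_out:
  deltas:
    - [[0,0,0,0,0,0,1],[0,0,0,0,0,0,1],[0,0,0,0,0,0,1],[0,0,0,0,0,0,1],[0,0,0,0,0,0,1],[0,0,0,0,0,0,1],[0,0,0,0,0,0,1],[0,0,0,0,0,0,1],[0,0,0,0,0,0,1],[0,0,0,0,0,0,1]]

```text
time_s: 12.85
position: [0.5527, 0.2069, 0.2252]
tcp_rot: [[0.005, 0.906, 0.422], [1.0, -0.004, -0.004], [-0.002, 0.422, -0.906]]
force: [-5.1, -2.4, -6.1]
opening: 0.342
grasp_force: 29.9
```

```bash
cat > pl.py <<'E'
from h import *
R=pose()[:3,:3]
d=np.full(134,.003); d[:4]=[.0008,.0015,.002,.0025]
y=.2069-np.cumsum(d)
D=.0217+.0035*np.clip(np.arange(134)/10,0,1)
P=np.array([[wax(v)+k,v,.2245] for v,k in zip(y,D)])
P[:,0]=np.convolve(np.pad(P[:,0],2,'edge'),np.ones(5)/5,'valid')
p0=np.array([.5527,.2069,.2252])
for i in range(0,130,10):
    q=P[i:i+10]; dd=np.array([R.T@(a-p0)/.15 for a in q])
    print(i//10,q[-1],"y:",dd[-1].round(3),"|", [[float(round(a,3)) for a in b] for b in dd]); p0=q[-1]
E
python3 pl.py
```

```text
0 [0.5645 0.1821 0.2245] y: [-0.165  0.07   0.038] | [[-0.005, 0.004, 0.007], [-0.015, 0.008, 0.009], [-0.029, 0.016, 0.012], [-0.045, 0.024, 0.017], [-0.065, 0.033, 0.021], [-0.085, 0.042, 0.025], [-0.105, 0.05, 0.028], [-0.125, 0.057, 0.032], [-0.145, 0.064, 0.035], [-0.165, 0.07, 0.038]]
1 [0.5677 0.1521 0.2245] y: [-0.2   0.02  0.01] | [[-0.02, 0.006, 0.003], [-0.04, 0.01, 0.005], [-0.06, 0.014, 0.007], [-0.08, 0.017, 0.008], [-0.1, 0.018, 0.009], [-0.12, 0.02, 0.009], [-0.14, 0.02, 0.01], [-0.16, 0.02, 0.01], [-0.18, 0.02, 0.01], [-0.2, 0.02, 0.01]]
2 [0.567  0.1221 0.2245] y: [-0.2   -0.004 -0.001] | [[-0.02, -0.0, -0.0], [-0.04, -0.0, -0.0], [-0.06, -0.0, -0.0], [-0.08, -0.001, -0.0], [-0.1, -0.001, -0.0], [-0.12, -0.001, -0.0], [-0.14, -0.001, -0.0], [-0.16, -0.002, -0.001], [-0.18, -0.003, -0.001], [-0.2, -0.004, -0.001]]
3 [0.5637 0.0921 0.2245] y: [-0.2   -0.019 -0.008] | [[-0.02, -0.001, -0.001], [-0.04, -0.003, -0.001], [-0.06, -0.005, -0.002], [-0.08, -0.007, -0.003], [-0.1, -0.009, -0.004], [-0.12, -0.011, -0.005], [-0.14, -0.013, -0.006], [-0.16, -0.015, -0.007], [-0.
[... 2003 characters left out ...]
 [-0.1, 0.007, 0.003], [-0.12, 0.01, 0.005], [-0.14, 0.014, 0.007], [-0.16, 0.018, 0.009], [-0.18, 0.024, 0.012], [-0.2, 0.03, 0.014]]
11 [ 0.5552 -0.1479  0.2245] y: [-0.2    0.071  0.034] | [[-0.02, 0.007, 0.003], [-0.04, 0.014, 0.007], [-0.06, 0.021, 0.01], [-0.08, 0.029, 0.013], [-0.1, 0.036, 0.017], [-0.12, 0.043, 0.02], [-0.14, 0.05, 0.023], [-0.16, 0.057, 0.027], [-0.18, 0.064, 0.03], [-0.2, 0.071, 0.034]]
12 [ 0.5679 -0.1779  0.2245] y: [-0.2    0.078  0.037] | [[-0.02, 0.007, 0.003], [-0.04, 0.015, 0.007], [-0.06, 0.022, 0.01], [-0.08, 0.03, 0.014], [-0.1, 0.037, 0.018], [-0.12, 0.045, 0.021], [-0.14, 0.053, 0.025], [-0.16, 0.061, 0.029], [-0.18, 0.069, 0.033], [-0.2, 0.078, 0.037]]
```

>>> carry_out:
  deltas:
    - [[-0.005,0.003,0.001,0,0,0,1],[-0.015,0.007,0.003,0,0,0,1],[-0.029,0.013,0.006,0,0,0,1],[-0.045,0.02,0.009,0,0,0,1],[-0.065,0.027,0.013,0,0,0,1],[-0.085,0.034,0.016,0,0,0,1],[-0.105,0.041,0.019,0,0,0,1],[-0.125,0.047,0.022,0,0,0,1],[-0.145,0.052,0.024,0,0,0,1],[-0.165,0.056,0.026,0,0,0,1]]

```text
time_s: 13.68
position: [0.563, 0.1827, 0.2263]
tcp_rot: [[0.005, 0.905, 0.425], [1.0, -0.004, -0.002], [-0.0, 0.425, -0.905]]
force: [-5.2, 0.4, -3.8]
opening: 0.348
grasp_force: 29.9
```

>>> carry_out:
  deltas:
    - [[-0.02,0.006,0.003,0,0,0,1],[-0.04,0.01,0.005,0,0,0,1],[-0.06,0.014,0.007,0,0,0,1],[-0.08,0.017,0.008,0,0,0,1],[-0.1,0.018,0.009,0,0,0,1],[-0.12,0.02,0.009,0,0,0,1],[-0.14,0.02,0.01,0,0,0,1],[-0.16,0.02,0.01,0,0,0,1],[-0.18,0.02,0.01,0,0,0,1],[-0.2,0.02,0.01,0,0,0,1]]

```text
time_s: 14.52
position: [0.5659, 0.153, 0.2261]
tcp_rot: [[0.005, 0.905, 0.425], [1.0, -0.004, -0.002], [-0.0, 0.425, -0.905]]
force: [-6.3, 1.8, -4.3]
opening: 0.344
grasp_force: 29.9
```

>>> carry_out:
  deltas:
    - [[-0.02,-0.002,-0.001,0,0,0,1],[-0.04,-0.004,-0.002,0,0,0,1],[-0.06,-0.006,-0.003,0,0,0,1],[-0.08,-0.008,-0.004,0,0,0,1],[-0.1,-0.01,-0.005,0,0,0,1],[-0.12,-0.012,-0.006,0,0,0,1],[-0.14,-0.013,-0.006,0,0,0,1],[-0.16,-0.015,-0.007,0,0,0,1],[-0.18,-0.016,-0.008,0,0,0,1],[-0.2,-0.018,-0.009,0,0,0,1]]

```text
time_s: 15.35
position: [0.5629, 0.123, 0.2263]
tcp_rot: [[0.004, 0.905, 0.425], [1.0, -0.004, -0.002], [-0.0, 0.425, -0.905]]
force: [-5.5, 2.6, -3.6]
opening: 0.339
grasp_force: 29.9
```

>>> carry_out:
  deltas:
    - [[-0.02,-0.002,-0.001,0,0,0,1],[-0.04,-0.005,-0.002,0,0,0,1],[-0.06,-0.008,-0.003,0,0,0,1],[-0.08,-0.01,-0.004,0,0,0,1],[-0.1,-0.013,-0.006,0,0,0,1],[-0.12,-0.016,-0.007,0,0,0,1],[-0.14,-0.019,-0.008,0,0,0,1],[-0.16,-0.021,-0.009,0,0,0,1],[-0.18,-0.023,-0.011,0,0,0,1],[-0.2,-0.026,-0.012,0,0,0,1]]

```text
time_s: 16.18
position: [0.5585, 0.0929, 0.2264]
tcp_rot: [[0.004, 0.905, 0.425], [1.0, -0.004, -0.002], [-0.001, 0.425, -0.905]]
force: [-5.0, 2.1, -2.7]
opening: 0.345
grasp_force: 29.9
```

>>> carry_out:
  deltas:
    - [[-0.02,-0.002,-0.001,0,0,0,1],[-0.04,-0.004,-0.002,0,0,0,1],[-0.06,-0.006,-0.003,0,0,0,1],[-0.08,-0.008,-0.004,0,0,0,1],[-0.1,-0.01,-0.004,0,0,0,1],[-0.12,-0.012,-0.005,0,0,0,1],[-0.14,-0.014,-0.006,0,0,0,1],[-0.16,-0.016,-0.007,0,0,0,1],[-0.18,-0.018,-0.008,0,0,0,1],[-0.2,-0.02,-0.009,0,0,0,1]]

```text
time_s: 17.02
position: [0.5553, 0.0628, 0.2265]
tcp_rot: [[0.004, 0.905, 0.426], [1.0, -0.003, -0.003], [-0.001, 0.426, -0.905]]
force: [-5.2, 1.6, -3.6]
opening: 0.341
grasp_force: 29.9
```

(5.2, 1.6, 2.6) gives about 6.0 N, so I carry on.

>>> carry_out:
  deltas:
    - [[-0.02,-0.002,-0.001,0,0,0,1],[-0.04,-0.005,-0.002,0,0,0,1],[-0.06,-0.008,-0.003,0,0,0,1],[-0.08,-0.01,-0.005,0,0,0,1],[-0.1,-0.013,-0.006,0,0,0,1],[-0.12,-0.016,-0.007,0,0,0,1],[-0.14,-0.019,-0.008,0,0,0,1],[-0.16,-0.022,-0.01,0,0,0,1],[-0.18,-0.025,-0.011,0,0,0,1],[-0.2,-0.027,-0.012,0,0,0,1]]

```text
time_s: 17.85
position: [0.5503, 0.0322, 0.2258]
tcp_rot: [[0.005, 0.906, 0.424], [1.0, -0.004, -0.003], [-0.001, 0.424, -0.906]]
force: [-4.6, 2.4, -3.8]
opening: 0.344
grasp_force: 29.9
```

>>> carry_out:
  deltas:
    - [[-0.02,-0.003,-0.001,0,0,0,1],[-0.04,-0.006,-0.003,0,0,0,1],[-0.06,-0.009,-0.004,0,0,0,1],[-0.08,-0.012,-0.006,0,0,0,1],[-0.1,-0.015,-0.007,0,0,0,1],[-0.12,-0.018,-0.008,0,0,0,1],[-0.14,-0.021,-0.01,0,0,0,1],[-0.16,-0.024,-0.011,0,0,0,1],[-0.18,-0.027,-0.013,0,0,0,1],[-0.2,-0.031,-0.014,0,0,0,1]]

```text
time_s: 18.68
position: [0.5451, 0.0023, 0.2258]
tcp_rot: [[0.005, 0.905, 0.424], [1.0, -0.004, -0.003], [-0.001, 0.424, -0.905]]
force: [-4.4, 3.0, -4.0]
opening: 0.344
grasp_force: 29.9
```

>>> carry_out:
  deltas:
    - [[-0.02,-0.003,-0.001,0,0,0,1],[-0.04,-0.007,-0.003,0,0,0,1],[-0.06,-0.01,-0.004,0,0,0,1],[-0.08,-0.013,-0.006,0,0,0,1],[-0.1,-0.016,-0.007,0,0,0,1],[-0.12,-0.02,-0.009,0,0,0,1],[-0.14,-0.023,-0.01,0,0,0,1],[-0.16,-0.026,-0.012,0,0,0,1],[-0.18,-0.03,-0.013,0,0,0,1],[-0.2,-0.033,-0.015,0,0,0,1]]

```text
time_s: 19.52
position: [0.5392, -0.0276, 0.2256]
tcp_rot: [[0.005, 0.906, 0.424], [1.0, -0.004, -0.003], [-0.001, 0.424, -0.906]]
force: [-4.7, 2.0, -3.3]
opening: 0.342
grasp_force: 29.9
```

>>> carry_out:
  deltas:
    - [[-0.02,-0.003,-0.001,0,0,0,1],[-0.04,-0.005,-0.003,0,0,0,1],[-0.06,-0.008,-0.004,0,0,0,1],[-0.08,-0.01,-0.005,0,0,0,1],[-0.1,-0.013,-0.006,0,0,0,1],[-0.12,-0.016,-0.007,0,0,0,1],[-0.14,-0.019,-0.009,0,0,0,1],[-0.16,-0.022,-0.01,0,0,0,1],[-0.18,-0.024,-0.011,0,0,0,1],[-0.2,-0.026,-0.012,0,0,0,1]]

```text
time_s: 20.35
position: [0.5351, -0.0579, 0.2258]
tcp_rot: [[0.005, 0.905, 0.425], [1.0, -0.004, -0.004], [-0.002, 0.425, -0.905]]
force: [-4.5, 1.5, -2.5]
opening: 0.34
grasp_force: 29.9
```

>>> carry_out:
  deltas:
    - [[-0.02,0,0,0,0,0,1],[-0.04,0,0,0,0,0,1],[-0.06,0.001,0,0,0,0,1],[-0.08,0.003,0.001,0,0,0,1],[-0.1,0.004,0.002,0,0,0,1],[-0.12,0.006,0.003,0,0,0,1],[-0.14,0.008,0.004,0,0,0,1],[-0.16,0.01,0.005,0,0,0,1],[-0.18,0.012,0.006,0,0,0,1],[-0.2,0.015,0.007,0,0,0,1]]

```text
time_s: 21.18
position: [0.5378, -0.0881, 0.226]
tcp_rot: [[0.005, 0.905, 0.425], [1.0, -0.004, -0.004], [-0.002, 0.425, -0.905]]
force: [-4.1, 0.5, -3.0]
opening: 0.341
grasp_force: 29.9
```

>>> carry_out:
  deltas:
    - [[-0.02,0.006,0.003,0,0,0,1],[-0.04,0.012,0.006,0,0,0,1],[-0.06,0.018,0.008,0,0,0,1],[-0.08,0.024,0.011,0,0,0,1],[-0.1,0.03,0.014,0,0,0,1],[-0.12,0.036,0.017,0,0,0,1],[-0.14,0.043,0.02,0,0,0,1],[-0.16,0.05,0.023,0,0,0,1],[-0.18,0.056,0.026,0,0,0,1],[-0.2,0.063,0.03,0,0,0,1]]

```text
time_s: 22.02
position: [0.548, -0.1184, 0.2258]
tcp_rot: [[0.005, 0.905, 0.425], [1.0, -0.003, -0.004], [-0.002, 0.425, -0.905]]
force: [-5.6, -0.1, -2.0]
opening: 0.343
grasp_force: 29.9
```

>>> carry_out:
  deltas:
    - [[-0.02,0.007,0.003,0,0,0,1],[-0.04,0.014,0.007,0,0,0,1],[-0.06,0.021,0.01,0,0,0,1],[-0.08,0.028,0.013,0,0,0,1],[-0.1,0.035,0.016,0,0,0,1],[-0.12,0.042,0.02,0,0,0,1],[-0.14,0.049,0.023,0,0,0,1],[-0.16,0.057,0.027,0,0,0,1],[-0.18,0.064,0.03,0,0,0,1],[-0.2,0.071,0.034,0,0,0,1]]

```text
time_s: 22.85
position: [0.5597, -0.1489, 0.2259]
tcp_rot: [[0.005, 0.905, 0.425], [1.0, -0.003, -0.005], [-0.003, 0.425, -0.905]]
force: [-5.6, -0.5, -3.6]
opening: 0.341
grasp_force: 29.9
```

>>> carry_out:
  deltas:
    - [[-0.02,0.007,0.003,0,0,0,1],[-0.04,0.014,0.007,0,0,0,1],[-0.06,0.021,0.01,0,0,0,1],[-0.08,0.029,0.013,0,0,0,1],[-0.1,0.036,0.017,0,0,0,1],[-0.12,0.043,0.02,0,0,0,1],[-0.14,0.051,0.024,0,0,0,1],[-0.16,0.058,0.027,0,0,0,1],[-0.18,0.065,0.031,0,0,0,1],[-0.2,0.073,0.034,0,0,0,1]]

```text
time_s: 23.68
position: [0.5716, -0.179, 0.2259]
tcp_rot: [[0.005, 0.905, 0.425], [1.0, -0.003, -0.005], [-0.004, 0.425, -0.905]]
force: [-5.7, 0.3, -3.9]
opening: 0.345
grasp_force: 29.9
```

>>> carry_out:
  deltas:
    - [[-0.018,0.006,0.003,0,0,0,1],[-0.034,0.011,0.005,0,0,0,1],[-0.048,0.015,0.007,0,0,0,1],[-0.06,0.019,0.009,0,0,0,1],[-0.07,0.022,0.01,0,0,0,1],[-0.076,0.024,0.011,0,0,0,1],[-0.08,0.025,0.012,0,0,0,1],[-0.08,0.025,0.012,0,0,0,1],[-0.08,0.025,0.012,0,0,0,1],[-0.08,0.025,0.012,0,0,0,1]]

```text
time_s: 24.52
position: [0.5757, -0.1913, 0.2259]
tcp_rot: [[0.005, 0.905, 0.425], [1.0, -0.003, -0.006], [-0.004, 0.425, -0.905]]
force: [-5.3, -0.2, -4.3]
opening: 0.342
grasp_force: 29.9
```

The pass is complete. Easing the shelf back at 12 mm/s.

>>> carry_out:
  deltas:
    - [[0,-0.003,-0.001,0,0,0,1],[0,-0.007,-0.003,0,0,0,1],[0,-0.012,-0.006,0,0,0,1],[0,-0.018,-0.008,0,0,0,1],[0,-0.024,-0.011,0,0,0,1],[0,-0.03,-0.014,0,0,0,1],[0,-0.036,-0.017,0,0,0,1],[0,-0.042,-0.02,0,0,0,1],[0,-0.048,-0.022,0,0,0,1],[0,-0.054,-0.025,0,0,0,1]]

```text
time_s: 25.35
position: [0.5675, -0.1906, 0.2265]
tcp_rot: [[0.006, 0.904, 0.427], [1.0, -0.004, -0.005], [-0.003, 0.427, -0.904]]
force: [-3.5, -2.7, -1.3]
opening: 0.347
grasp_force: 29.9
```

>>> carry_out:
  deltas:
    - [[0,-0.006,-0.003,0,0,0,1],[0,-0.012,-0.006,0,0,0,1],[0,-0.018,-0.008,0,0,0,1],[0,-0.024,-0.011,0,0,0,1],[0,-0.03,-0.014,0,0,0,1],[0,-0.036,-0.017,0,0,0,1],[0,-0.042,-0.02,0,0,0,1],[0,-0.048,-0.022,0,0,0,1],[0,-0.054,-0.025,0,0,0,1],[0,-0.06,-0.028,0,0,0,1]]

```text
time_s: 26.18
position: [0.5569, -0.1895, 0.2258]
tcp_rot: [[0.005, 0.905, 0.425], [1.0, -0.004, -0.003], [-0.001, 0.425, -0.905]]
force: [-1.1, -0.1, -0.8]
opening: 0.34
grasp_force: 29.9
```

>>> carry_out:
  deltas:
    - [[0,-0.005,-0.002,0,0,0,1],[0,-0.01,-0.005,0,0,0,1],[0,-0.015,-0.007,0,0,0,1],[0,-0.02,-0.009,0,0,0,1],[0,-0.025,-0.012,0,0,0,1],[0,-0.03,-0.014,0,0,0,1],[0,-0.035,-0.016,0,0,0,1],[0,-0.04,-0.019,0,0,0,1],[0,-0.045,-0.021,0,0,0,1],[0,-0.05,-0.023,0,0,0,1]]

```text
time_s: 27.02
position: [0.5486, -0.1894, 0.2258]
tcp_rot: [[0.005, 0.905, 0.425], [1.0, -0.004, -0.003], [-0.001, 0.425, -0.905]]
force: [0.2, -0.5, -1.4]
opening: 0.341
grasp_force: 29.9
```

>>> carry_out:
  deltas:
    - [[0,-0.004,-0.002,0,0,0,1],[0,-0.008,-0.004,0,0,0,1],[0,-0.012,-0.006,0,0,0,1],[0,-0.016,-0.007,0,0,0,1],[0,-0.02,-0.009,0,0,0,1],[0,-0.024,-0.011,0,0,0,1],[0,-0.028,-0.013,0,0,0,1],[0,-0.032,-0.015,0,0,0,1],[0,-0.036,-0.017,0,0,0,1],[0,-0.04,-0.019,0,0,0,1]]

```text
time_s: 27.85
position: [0.5418, -0.1894, 0.2257]
tcp_rot: [[0.005, 0.905, 0.425], [1.0, -0.004, -0.003], [-0.001, 0.425, -0.905]]
force: [0.6, 0.4, -1.4]
opening: 0.341
grasp_force: 29.9
```

>>> carry_out:
  deltas:
    - [[0,-0.004,-0.002,0,0,0,1],[0,-0.008,-0.004,0,0,0,1],[0,-0.012,-0.006,0,0,0,1],[0,-0.016,-0.007,0,0,0,1],[0,-0.02,-0.009,0,0,0,1],[0,-0.024,-0.011,0,0,0,1],[0,-0.028,-0.013,0,0,0,1],[0,-0.032,-0.015,0,0,0,1],[0,-0.036,-0.017,0,0,0,1],[0,-0.04,-0.019,0,0,0,1]]

```text
time_s: 28.68
position: [0.5351, -0.1894, 0.2257]
tcp_rot: [[0.005, 0.905, 0.425], [1.0, -0.004, -0.003], [-0.001, 0.425, -0.905]]
force: [0.4, -0.5, -1.9]
opening: 0.341
grasp_force: 29.9
```

```bash
python3 - <<'E'
from h import *
T=pose(); D=np.column_stack([(0,1,0),(1,0,0),(0,0,-1.)])
move(T[:3,3],T[:3,:3],[.44,-.195,.226],D)
E
```

```text
[[[-0.001, -0.016, -0.008, 0.002, 0, -0, 1], [-0.004, -0.06, -0.028, 0.007, 0, -0, 1], [-0.009, -0.124, -0.059, 0.015, 0, -0, 1], [-0.014, -0.202, -0.095, 0.025, 0, -0, 1], [-0.02, -0.287, -0.136, 0.035, 0, -0, 1], [-0.026, -0.371, -0.176, 0.045, 0, -0, 1], [-0.032, -0.449, -0.212, 0.055, 0, -0.001, 1], [-0.036, -0.514, -0.243, 0.063, 0, -0.001, 1], [-0.04, -0.557, -0.263, 0.068, 0, -0.001, 1], [-0.041, -0.573, -0.271, 0.07, 0, -0.001, 1]]]
```

>>> carry_out:
  deltas:
    - [[0,-0.016,-0.008,0.002,0,0,1],[-0.004,-0.06,-0.028,0.007,0,0,1],[-0.009,-0.124,-0.059,0.015,0,0,1],[-0.014,-0.2,-0.095,0.025,0,0,1],[-0.02,-0.287,-0.136,0.035,0,0,1],[-0.026,-0.371,-0.176,0.045,0,0,1],[-0.032,-0.45,-0.212,0.055,0,-0.001,1],[-0.036,-0.514,-0.243,0.063,0,-0.001,1],[-0.04,-0.557,-0.263,0.068,0,-0.001,1],[-0.041,-0.573,-0.271,0.07,0,-0.001,1]]

```text
time_s: 29.52
position: [0.44, -0.1953, 0.2262]
tcp_rot: [[-0.001, 1.0, -0.002], [1.0, 0.001, -0.003], [-0.003, -0.002, -1.0]]
force: [-0.1, -0.0, -1.0]
opening: 0.339
grasp_force: 29.9
```

>>> carry_out:
  deltas:
    - [[0,0,0.03,0,0,0,1],[0,0,0.1,0,0,0,1],[0,0,0.2,0,0,0,1],[0,0,0.32,0,0,0,1],[0,0,0.44,0,0,0,1],[0,0,0.56,0,0,0,1],[0,0,0.68,0,0,0,1],[0,0,0.78,0,0,0,1],[0,0,0.84,0,0,0,1],[0,0,0.86,0,0,0,1]]

```text
time_s: 30.35
position: [0.4392, -0.1948, 0.0955]
tcp_rot: [[-0.001, 1.0, -0.003], [1.0, 0.001, -0.001], [-0.001, -0.003, -1.0]]
force: [1.0, 0.9, -1.3]
opening: 0.341
grasp_force: 29.9
```

```bash
python3 - <<'E'
from h import *
print(pose()); s=telemetry.read_state(); print(s["force"],s["time_s"])
im=capture("wrist")[:,:,::-1];sc=capture("scene")[:,:,::-1]
cv2.imwrite("pics/c6.png",np.hstack([cv2.resize(im,(400,300)),cv2.resize(sc[60:240,100:340],(400,300))]))
E
```

```text
[[-0.0007  1.     -0.0032  0.4392]
 [ 1.      0.0007 -0.0006 -0.1948]
 [-0.0006 -0.0032 -1.      0.0955]
 [ 0.      0.      0.      1.    ]]
[ 0.9689  0.893  -1.2712] 30.35
```

View pics/c6.png

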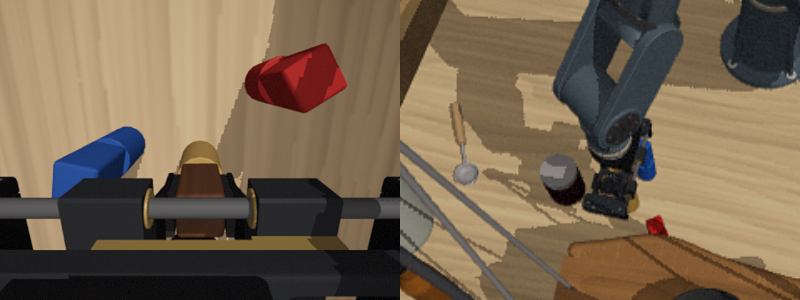

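The stick looks straight in the fingers, with blue and red standing clear. Lowering it slowly.

>>> carry_out:
  deltas:
    - [[0,0,0.01,0,0,0,1],[0,0,0.022,0,0,0,1],[0,0,0.036,0,0,0,1],[0,0,0.05,0,0,0,1],[0,0,0.064,0,0,0,1],[0,0,0.078,0,0,0,1],[0,0,0.09,0,0,0,1],[0,0,0.1,0,0,0,1],[0,0,0.11,0,0,0,1],[0,0,0.11,0,0,0,1]]

```text
time_s: 31.28
position: [0.4398, -0.1953, 0.0802]
tcp_rot: [[-0.001, 1.0, -0.002], [1.0, 0.001, -0.002], [-0.002, -0.002, -1.0]]
force: [-0.2, -0.0, -1.1]
opening: 0.337
grasp_force: 29.9
```

>>> carry_out:
  deltas:
    - [[0,0,0.001,0,0,0,1],[0,0,0.002,0,0,0,1],[0,0,0.004,0,0,0,1],[0,0,0.005,0,0,0,1],[0,0,0.006,0,0,0,1],[0,0,0.008,0,0,0,1],[0,0,0.009,0,0,0,1],[0,0,0.01,0,0,0,1],[0,0,0.01,0,0,0,1],[0,0,0.01,0,0,0,1]]

```text
time_s: 32.12
position: [0.4399, -0.1954, 0.079]
tcp_rot: [[-0.001, 1.0, -0.001], [1.0, 0.001, -0.002], [-0.002, -0.001, -1.0]]
force: [0.3, 0.4, -1.3]
opening: 0.341
grasp_force: 29.9
```

>>> carry_out:
  deltas:
    - [[0,0,0.001,0,0,0,1],[0,0,0.002,0,0,0,1],[0,0,0.003,0,0,0,1],[0,0,0.004,0,0,0,1],[0,0,0.005,0,0,0,1],[0,0,0.006,0,0,0,1],[0,0,0.006,0,0,0,1],[0,0,0.006,0,0,0,1],[0,0,0.006,0,0,0,1],[0,0,0.006,0,0,0,1]]

```text
time_s: 32.95
position: [0.4399, -0.1955, 0.0786]
tcp_rot: [[-0.001, 1.0, -0.001], [1.0, 0.001, -0.003], [-0.003, -0.001, -1.0]]
force: [-0.4, 1.1, 5.7]
opening: 0.344
grasp_force: 29.9
```

The foot is on the worktop (5.7 N upward). Releasing, then rising.

>>> carry_out:
  deltas:
    - [[0,0,0,0,0,0,0.2],[0,0,0,0,0,0,0.1],[0,0,0,0,0,0,0],[0,0,0,0,0,0,-0.2],[0,0,0,0,0,0,-0.38],[0,0,0,0,0,0,-0.38],[0,0,0,0,0,0,-0.38],[0,0,0,0,0,0,-0.38],[0,0,0,0,0,0,-0.38],[0,0,0,0,0,0,-0.38]]

```text
time_s: 33.78
position: [0.4399, -0.1954, 0.0781]
tcp_rot: [[-0.001, 1.0, -0.001], [1.0, 0.001, -0.002], [-0.002, -0.001, -1.0]]
force: [0.7, -0.4, 0.8]
opening: 0.688
grasp_force: 0.0
```

>>> carry_out:
  deltas:
    - [[0,0,-0.03,0,0,0,-0.38],[0,0,-0.1,0,0,0,-0.38],[0,0,-0.2,0,0,0,-0.38],[0,0,-0.33,0,0,0,-0.38],[0,0,-0.46,0,0,0,-0.38],[0,0,-0.6,0,0,0,-0.38],[0,0,-0.74,0,0,0,-0.38],[0,0,-0.86,0,0,0,-0.38],[0,0,-0.95,0,0,0,-0.38],[0,0,-1,0,0,0,-0.38]]

```text
time_s: 34.62
position: [0.4407, -0.1954, 0.2302]
tcp_rot: [[-0.001, 1.0, 0.002], [1.0, 0.001, -0.004], [-0.004, 0.002, -1.0]]
force: [0.4, -0.3, -0.3]
opening: 0.689
grasp_force: 0.0
```

>>> carry_out:
  deltas:
    - [[0,0,0,0,0,0,-0.38],[0,0,0,0,0,0,-0.38],[0,0,0,0,0,0,-0.38],[0,0,0,0,0,0,-0.38],[0,0,0,0,0,0,-0.38],[0,0,0,0,0,0,-0.38],[0,0,0,0,0,0,-0.38],[0,0,0,0,0,0,-0.38],[0,0,0,0,0,0,-0.38],[0,0,0,0,0,0,-0.38]]

```text
time_s: 35.45
position: [0.4401, -0.1951, 0.2281]
tcp_rot: [[-0.001, 1.0, -0.001], [1.0, 0.001, -0.002], [-0.002, -0.001, -1.0]]
force: [-0.9, -0.3, -0.1]
opening: 0.69
grasp_force: 0.0
```

```bash
python3 - <<'E'
from h import *
im=capture("wrist")[:,:,::-1];sc=capture("scene")[:,:,::-1]; a=sc.copy()
for i in range(6): b=capture("scene")[:,:,::-1]
s0=cv2.imread("pics/scene0.png"); g=lambda m:m[225:330,180:385].astype(float).mean(2)
print("motion",abs(g(b)-g(a)).mean(),"vs start",abs(g(b)-g(s0)).mean(), cv2.phaseCorrelate(g(s0),g(b)),telemetry.read_state()["time_s"])
cv2.imwrite("pics/c7.png",np.hstack([cv2.resize(im,(400,300)),cv2.resize(sc,(400,300))]))
E
```

```text
motion 2.7737979094076657 vs start 6.128981804103755 ((0.044950700756899664, -0.014245239789950404), 0.9958490020128428) 35.85
```

View pics/c7.png

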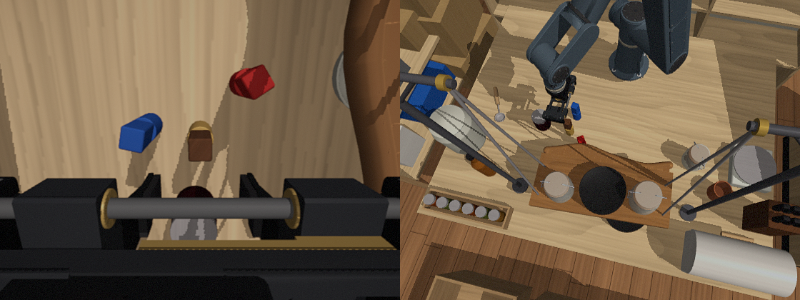

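The stick stands upright and free (left picture, 200,145). The shelf is back within 0.05 px of where it started and still. Handing in.

```bash
python3 -c "
from rig import job
print(job.hand_in())"
```

```text
the job is handed in; nothing more can be done
None
```

The job is handed in, but the hand-in returned no verdict: the edge was rubbed left to right in about 11.7 s with the readings after each move between about 4.6 and 7.3 N (not checked in between), the shelf was eased back and hangs still, and the wax stick stands upright and released.

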